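Start up the tool sharpener

TASK

Get the blue sharpening machine running in the right order: first press the green button on the dust extractor's grey hand control fully down so that it stays in, then press down the white-marked end of the machine's black rocker switch until it has tipped right over, and last press the machine's yellow run button fully down. Do not press the red stop button, and leave the hand control lying where it is: only press it, do not pick it up or push it about. Leave the oil bottle, wood block and brass punch where they are.

Things in the scene. Friction and masses are not known exactly. Their poses are not given: they have to be found in the camera images.
- machine: Blue flat-disc tool sharpener fixed to the bench: box 240 (x) by 300 (y) by 90 mm high, origin at the centre of its underside, z up. On its flat deck: grey disc of 156 mm diameter, 13 mm high, centred at x +30; dust hood 35 mm high at x +112; control strip along its -x edge (facing the robot) with, at x -88 mm, the black rocker (pivot y +95), yellow button (y +5), red button (y -90).
- power (a joint): Black V-shaped rocker switch, 30 mm wide, 58 mm long along machine y, in a grey bezel 10 mm high; pivot 106 mm above the bench. 0 (starts at 0 to 0.05) = off: the half with the white patch, at machine +y, slopes up 0.4 rad to its end, 121 mm above the bench; 0.40 rad = fully on: that half lies level, at 110 mm. Friction (3 N at its end, about 7 N near the pivot): stays where left.
- power_on (a point): Where to press the rocker: on the top face of its white-marked half, 20 mm out from the pivot towards machine +y; it moves with the rocker (about 118 mm above the bench when off, 110 mm when on). The point's own axes lie along the machine's when the rocker is off.
- run (a joint): Yellow run button on the machine: round cap of 34 mm diameter in a flat black collar of 48 mm diameter and 8 mm height. 0 = out, 0.008 m = fully down (in contact with its stop); it takes about 4 N and stays down when pressed.
- run_top (a point): Centre of the top face of the yellow run button, 110 mm above the bench when out, 102 mm when fully down.
- stop (a joint): Red stop button on the machine, sprung, 6 mm travel; 0 = untouched. Not to be pressed.
- stop_top (a point): Centre of the top face of the red stop button (32 mm diameter, in a yellow housing of 48 mm diameter), 108 mm above the bench.
- handset: Hand control of the dust extractor, lying loose on the bench: grey plastic block 130 (x) by 64 (y) by 30 mm high, about 0.35 kg, with a black rubber band near its +x end. Origin at the centre of its underside, z up. The green button is on its top at local x -15 mm, y 0.
- extract (a joint): Green button on the hand control: round cap of 36 mm diameter on a thin black ring. 0 = out, 0.008 m = fully down; it takes about 4 N and stays down when pressed.
- extract_top (a point): Centre of the top face of the green button, 48 mm above the bench when out, 40 mm when fully down.
- oil: Loose amber oil bottle with black cap, 46 mm diameter, 105 mm high, standing beyond the +x end of the hand control (115 to 130 mm from its origin). Origin at the centre of its underside.
- offcut: Loose wood block 45 by 80 by 28 mm on the bench near the -x end of the hand control. Origin at the centre of its underside.
- punch: Loose brass punch, 26 mm diameter, 60 mm high, standing on the machine's deck at a far corner (local x +80 to +95, y +105 to +125 mm). Origin at the centre of its underside.
Mind the look-alikes: they are no part of the job. Leave any pink or purple look-alike of the handset alone.

How it is judged:
By the outcome, as a careful person would: the job done as asked, in the order asked, and still so for the second after the job is handed in, with the robot touching nothing.
It also fails if it takes over 48 s, if anything falls off the work surface, if the arm or the gripper's body presses on something with over 40 N, if the wrist force passes 120 N, or if a joint passes its speed limit or range.

ROBOT

A 6-joint arm with a two-finger parallel gripper is mounted at the origin on the work surface. World frame = base frame: x ahead of the robot, y to its left, z up, the work surface at z = 0. Lengths are in m, angles in rad, forces in N, time in s.
With the tool pointing down it reaches from about 0.375 to 0.975 m from the base axis. Payload 3.8 kg.
Tool frame: the origin (TCP) lies at the centre of the arm's flange, where the gripper is bolted on; the fingertips stand 173 mm ahead of it and the grasp point (between the pads) lies 155 mm ahead of it; z points along the fingers, y is the line along which they close (so a half turn about z gives the same grasp; the last joint's range is limited). The gripper opens to 85 mm and grips with 20 to 120 N. Pads are 22 mm wide; open, the fingers measure 114 mm over their backs; the gripper's body (76 mm by 85 mm) begins 54 mm behind the grasp point. The pads swing forward as they close: fully open they stand 13 mm farther back than shut.
Start: joints at [-1.263, 0.264, 1.604, -0, 1.274, -0.037], TCP at [0.228, -0.635, 0.405] pointing down, gripper open.
Joint ranges: [-2.63, 2.63], [-0.94, 2.18], [0.31, 2.57], [-1.31, 4.45], [0, 2.66], [-2.55, 2.55]. Speed limits (rad/s): [2.57, 2.57, 3.14, 3.14, 3.14, 3.14].

INTERFACE

Orientations are given as a rotation vector (axis times angle).
In Python, from workcell import sense, imaging, ticket gives the robot as it stands. The module is installed in compiled form; this text tells all that it offers.
- The arm moves only by the tool apply_moves, never from a script. Its argument "series" is a list that holds one entry, the list of rows, each a list of 7 numbers: the turn, a rotation vector about the tool's x, y, z in degrees, then the shift along the tool's x, y, z in m, then the finger opening in m, from 0 to 0.0854. A call has 1 to 10 rows; each row shifts and turns the commanded pose from where the row before left it, along the tool's axes as they then stand; what a row does not reach is not made up. A row lasts 1/10 s, in which the tool goes at most 50 mm and 8.59 degrees, less where a joint would pass 70% of its speed; a pose out of reach is approached as far as the arm can. A call is refused whole if a number of a shift passes 0.05 or a number of a turn 8.59, either way. A call with a gripper value outside its range is refused whole. The fingers move at their own pace and stop on an object; "grip_force" is the grip in N (left out, the last holds). Time passes only in rows, so rows that do not move let the fingers close. It gives the time, the measured TCP pose, the force, the opening and the grip force at its end, in the units of the state.
- sense(): the state, without advancing time (a new reading comes with each control period).
- imaging.snapshot(name): name is "scene" or "top" or "wrist"; returns the picture (384x512x3 uint8, red, green, blue); there is no depth.
- imaging.camera_params(name): a dict with "vertical_fov" (degrees; the focal length in pixels is half the picture's height over the tangent of half this angle, whatever the lens; pixels are square), "cx", "cy" (the principal point, pixels), "R" (3x3) and "t" (3): a world point X has camera coordinates R X + t; the wrist camera has in their place "hand_eye" (4x4, takes a point from camera to tool coordinates, whose origin is the TCP and whose axes are the flange's). Camera axes: x right, y down, z forward; pixel columns grow to the right and rows downward; lengths in m; the calibration is good to about 2 mm. The wrist camera is an equidistant fisheye: a pixel r from the principal point sees the ray r / f radians off the axis. A picture is of the moment at which its call begins: read the wrist's pose just before it. camera_params takes no time and is no camera call.
- ticket.hand_in(): hands the job in; it is judged then, once.
The state is a dict: "t": time; "q": joint angles; "qd": joint speeds; "joint_torque": joint torques, N m; "eef_pos": TCP position; "tool_rot": TCP orientation; "wrist_force": force on the tool from outside, world axes, zero at the start; "torque": the same for the moment, N m; "gripper_width": finger opening in m; "finger_force": force on a finger pad.
Only numpy, scipy, OpenCV 4.12 (cv2) and the standard library are available. Lean on these libraries where they do the work, as an engineer would, in place of code of your own. Each camera call takes 0.05 s, during which the arm holds its last target. There are 200 camera calls.

## Working session

There is one attempt and no reset: what is moved stays moved. The work goes in short steps, Python scripts to look and compute and a tool call to move; the robot and the scene stay as the last step left them, time stands still between calls to the robot, and variables do not carry over. Pictures are saved under pics/ and viewed, at most 10 in all, crops included, and the job is handed in when it is done.

Besides the shell and the picture viewer there is one more tool, called after ">>>" in YAML: its name, and indented under it one key for each argument. apply_moves: Moves the arm, as the interface text tells. Its arguments: {"type":"object","properties":{"series":{"type":"array","items":{"type":"array","items":{"type":"array","items":{"type":"number"}}}},"grip_force":{"type":"number"}},"required":["series"]}

```bash
mkdir -p pics
cat > h.py <<'E'
import numpy as np, cv2
from workcell import sense, imaging, ticket
from scipy.spatial.transform import Rotation as Ro
def K(n,p): return 192/np.tan(np.radians(p['vertical_fov'])/2)
def ray(n,uv,s=None):
    p=imaging.camera_params(n); f=K(n,p); d=np.array([(uv[0]-p['cx'])/f,(uv[1]-p['cy'])/f])
    if n!='wrist':
        R=np.array(p['R']);t=np.array(p['t']); v=R.T@np.r_[d,1]; return -R.T@t, v/np.linalg.norm(v)
    th=np.linalg.norm(d); v=np.r_[np.sin(th)*d/max(th,1e-9),np.cos(th)]
    H=np.array(p['hand_eye']); Rt=Ro.from_rotvec(s['tool_rot']).as_matrix()
    return Rt@H[:3,3]+np.array(s['eef_pos']), Rt@H[:3,:3]@v
def onz(n,uv,z,s=None):
    o,v=ray(n,uv,s); return o+v*(z-o[2])/v[2]
def tri(rs):
    A=0;b=0
    for o,v in rs:
        P=np.eye(3)-np.outer(v,v); A=A+P; b=b+P@o
    X=np.linalg.solve(A,b); return X,[round(float(np.linalg.norm((np.eye(3)-np.outer(v,v))@(X-o)))*1e3,1) for o,v in rs]
def snap(n,f):
    im=imaging.snapshot(n); cv2.imwrite('pics/'+f,im[:,:,::-1]); return im
def blobs(im,lo,hi,amin=30):
    h=cv2.cvtColor(im,cv2.COLOR_RGB2HSV); m=cv2.inRange(h,np.array(lo),np.array(hi))
    n,l,st,c=cv2.connectedComponentsWithStats(m)
    return [(int(st[i,4]),c[i].round(1).tolist(),st[i,:4].tolist()) for i in range(1,n) if st[i,4]>=amin]
C=dict(green=((40,90,40),(85,255,255)),yellow=((22,120,100),(35,255,255)),red=((0,150,80),(8,255,255)),white=((0,0,200),(180,40,255)))
E
python3 - <<'E'
from h import *
s=sense();print(s['eef_pos'],s['tool_rot'],s['t'])
for n in('scene','top'):
    im=snap(n,n+'0.png'); p=imaging.camera_params(n);print(n,p)
    for c in C: print(c,blobs(im,*C[c]))
a=cv2.imread('pics/scene0.png');b=cv2.imread('pics/top0.png')
s=cv2.resize(a,(400,300));
E
```

```text
[ 0.22804745 -0.63491947  0.40334677] [-3.09275082e+00 -5.38620437e-01  5.19548317e-04] 0.0
scene {'vertical_fov': 51.382025995764806, 'cx': 253.74030475867377, 'cy': 192.0837755545879, 'R': array([[-0.53809169,  0.8428855 ,  0.00117084],
       [ 0.48692424,  0.31198199, -0.81582597],
       [-0.68801316, -0.43841907, -0.5782963 ]]), 't': array([ 0.30006218, -0.23604013,  1.50760058])}
green [(372, [420.3, 35.6], [410, 24, 21, 25]), (142, [280.3, 209.6], [274, 204, 14, 12]), (171, [326.5, 227.1], [319, 221, 16, 13]), (223, [397.3, 259.6], [389, 252, 17, 16])]
yellow [(76, [171.8, 141.0], [164, 136, 16, 9]), (97, [200.2, 141.6], [195, 137, 12, 10]), (93, [34.0, 217.0], [17, 204, 35, 27])]
red [(47, [171.1, 136.3], [167, 134, 9, 6])]
white [(125, [380.8, 27.3], [371, 18, 16, 25]), (31, [245.4, 55.4], [240, 54, 11, 4]), (41, [160.3, 140.9], [156, 136, 9, 9]), (120, [184.6, 143.4], [174, 139, 20, 9]), (75, [211.0, 147.7], [202, 143, 20, 10]), (102, [306.0, 271.7], [301, 265, 12, 13])]
top {'vertical_fov': 53.056299541325544, 'cx': 254.81147974063956, 'cy': 185.93779232845367, 'R': array([[-0.02282939, -0.99963553, -0.01440904],
       [-0.99415711,  0.02422052, -0.10519035],
       [ 0.105501  ,  0.01192342, -0.99434771]]), 't': array([0.04925516, 0.6162673 , 1.10493522])}
green [(139, [127.3, 195.9], [121, 190, 14, 13]), (138, [188.4, 200.8], [182, 195, 14, 13]), (137, [233.1, 199.8], [227, 194, 13, 13])]
yellow [(121, [384.4, 216.8], [377, 209, 18, 17]), (143, [353.5, 227.6], [347, 222, 14, 13])]
red [(90, [386.6, 216.7], [381, 212, 12, 10])]
white []
```

View pics/scene0.png

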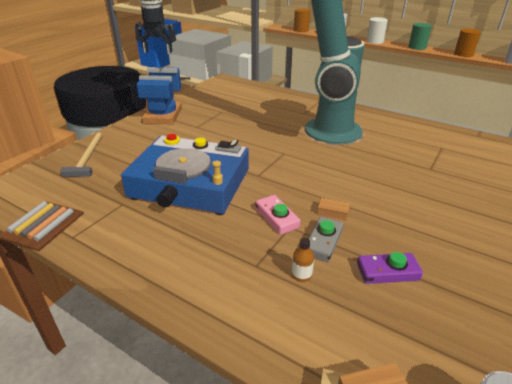

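View pics/top0.png

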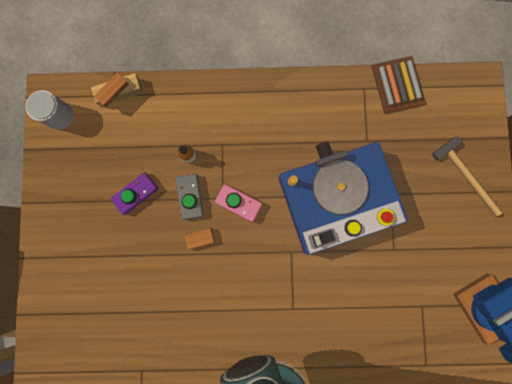

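The scene view shows a grey handset with its green button at (326,227), and look-alikes: pink (280,210) and purple (397,260). In the top view these are grey (188,201), pink (233,200) and purple (127,196). On the machine in the top view, yellow is at (353,228), red at (387,217) and the rocker at about (323,239). I choose the grey one, standing between the wood block and the bottle.

Run:
```python
from h import *
for k,a,b in (('green',(326.5,227.1),(188.4,200.8)),('yellow',(200.2,141.6),(353.5,227.6)),('red',(172,137),(386.6,216.7))):
    X,e=tri([ray('scene',a),ray('top',b)]); print(k,X.round(4),e)
print(onz('top',(188.4,200.8),.048),onz('top',(353.5,227.6),.110),onz('top',(386.6,216.7),.108),onz('top',(323,239),.108))
a=cv2.imread('pics/top0.png')[165:255,170:250]; b=cv2.imread('pics/top0.png')[195:255,300:410]
c=cv2.imread('pics/scene0.png')[125:170,150:260]
o=np.zeros((600,800,3),np.uint8)
for im,x,y,k in((a,0,0,4),(b,330,0,4),(c,330,250,4)):
    r=cv2.resize(im,None,fx=k,fy=k,interpolation=cv2.INTER_CUBIC); o[y:y+r.shape[0],x:x+r.shape[1]]=r
cv2.imwrite('pics/crop0.png',o)
```

```text
green [0.5784 0.2292 0.0374] [2.0, 2.0]
yellow [ 0.4897 -0.235   0.1012] [1.6, 1.6]
red [ 0.5168 -0.3255  0.1034] [0.7, 0.7]
[0.57682612 0.22900365 0.048     ] [ 0.48881777 -0.23154533  0.11      ] [ 0.51625889 -0.32335212  0.108     ] [ 0.45993679 -0.14799822  0.108     ]
```

View pics/crop0.png

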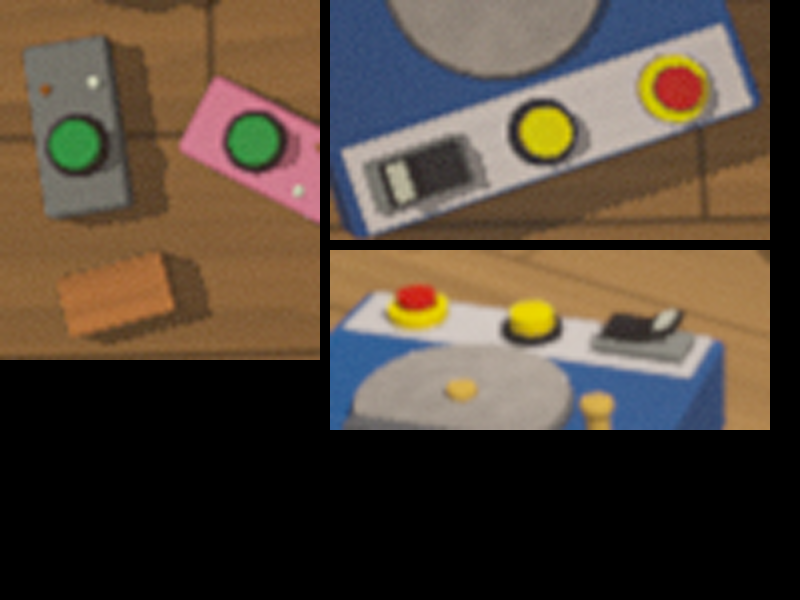

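The crop confirms it: grey handset with a green cap, and the rocker's white patch at the +y end, raised. The look-alikes are pink and purple.

```bash
cat >> h.py <<'E'
def delta(p):
    s=sense(); return (Ro.from_rotvec(s['tool_rot']).as_matrix().T@(np.array(p)-s['eef_pos'])).round(4)
E
python3 - <<'E'
from h import *
d=delta((.577,.229,.33));print(d,np.linalg.norm(d),d/20)
E
```

```text
[ 0.6204 -0.695   0.0749] 0.9346288942676659 [ 0.03102  -0.03475   0.003745]
```

>>> apply_moves:
  series:
    - [[0,0,0,0.031,-0.0347,0.001,0],[0,0,0,0.031,-0.0347,0.001,0],[0,0,0,0.031,-0.0347,0.001,0],[0,0,0,0.031,-0.0347,0.001,0],[0,0,0,0.031,-0.0347,0.001,0],[0,0,0,0.031,-0.0347,0.001,0],[0,0,0,0.031,-0.0347,0.001,0],[0,0,0,0.031,-0.0347,0.001,0],[0,0,0,0.031,-0.0347,0.001,0],[0,0,0,0.031,-0.0347,0.001,0]]

```text
t: 1.1
eef_pos: [0.4026, -0.202, 0.3944]
tool_rot: [-3.095, -0.538, 0.0]
wrist_force: [1.6, -0.1, 0.5]
gripper_width: -0.0001
finger_force: 0.0
```

>>> apply_moves:
  series:
    - [[0,0,0,0.031,-0.0347,0.005,0],[0,0,0,0.031,-0.0347,0.005,0],[0,0,0,0.031,-0.0347,0.005,0],[0,0,0,0.031,-0.0347,0.005,0],[0,0,0,0.031,-0.0347,0.005,0],[0,0,0,0.031,-0.0347,0.005,0],[0,0,0,0.031,-0.0347,0.005,0],[0,0,0,0.031,-0.0347,0.005,0],[0,0,0,0.02,-0.02,0.005,0],[0,0,0,0,0,0,0]]

```text
t: 2.1
eef_pos: [0.5548, 0.1699, 0.3483]
tool_rot: [-3.093, -0.545, 0.002]
wrist_force: [0.4, 0.4, -1.1]
gripper_width: 0.0
finger_force: 0.0
```

Run:
```python
from h import *
s=sense();print(s['t'],s['eef_pos'],s['tool_rot'],s['gripper_width'],s['wrist_force'])
im=snap('wrist','w1.png')
for b in blobs(im,*C['green']): print(b,onz('wrist',b[1],.048,s))
print(delta((.577,.229,.24)))
```

```text
2.1 [0.55477173 0.16988168 0.3482889 ] [-3.09320975e+00 -5.44534490e-01  1.95881228e-03] 2.2600518780667297e-05 [ 0.43329243  0.39611876 -1.1180868 ]
(838, [60.2, 75.0], [45, 58, 32, 34]) [0.59882195 0.40170113 0.048     ]
(1244, [205.9, 140.4], [186, 121, 41, 40]) [0.57979414 0.22732363 0.048     ]
(1101, [334.0, 186.7], [316, 168, 38, 38]) [0.57995131 0.09939544 0.048     ]
[ 0.0424 -0.0493  0.1084]
```

View pics/w1.png

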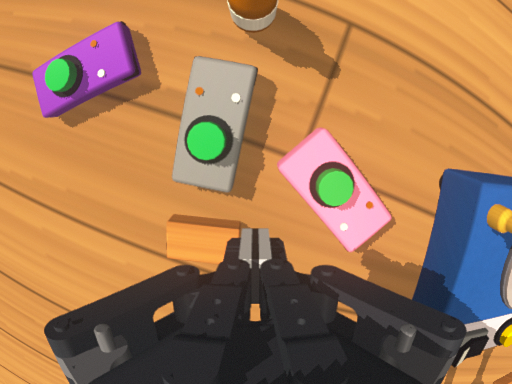

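The wrist view has the grey handset's green button at (206,140), giving (0.580, 0.227), in agreement with the first fix. I move above it, then down.

>>> apply_moves:
  series:
    - [[0,0,0,0.022,-0.024,0.01,0],[0,0,0,0.022,-0.024,0.01,0],[0,0,0,0,0,0.04,0],[0,0,0,0,0,0.03,0],[0,0,0,0,0,0.015,0],[0,0,0,0,0,0,0],[0,0,0,0,0,0,0]]

```text
t: 2.85
eef_pos: [0.5798, 0.2262, 0.2455]
tool_rot: [-3.095, -0.537, -0.001]
wrist_force: [0.2, -0.0, -0.0]
gripper_width: 0.0001
finger_force: 0.0
```

Run:
```python
from h import *
s=sense();print(s['t'],s['eef_pos'],s['wrist_force'],delta((.579,.228,.213)))
```

```text
2.85 [0.5797944  0.2261561  0.24554709] [ 0.22569287 -0.04230089 -0.02645309] [-0.0001 -0.002   0.0325]
```

>>> apply_moves:
  series:
    - [[0,0,0,0,-0.001,0.012,0],[0,0,0,0,0,0.009,0],[0,0,0,0,0,0.003,0],[0,0,0,0,0,0.002,0],[0,0,0,0,0,0.002,0],[0,0,0,0,0,0.001,0],[0,0,0,0,0,0.001,0],[0,0,0,0,0,0,0]]

```text
t: 3.65
eef_pos: [0.5791, 0.2277, 0.2147]
tool_rot: [3.095, 0.539, -0.0]
wrist_force: [-1.5, -2.3, 3.5]
gripper_width: -0.0001
finger_force: 1.6
```

>>> apply_moves:
  series:
    - [[0,0,0,0,0,0.001,0],[0,0,0,0,0,0.001,0],[0,0,0,0,0,0,0]]

```text
t: 3.95
eef_pos: [0.5791, 0.2277, 0.2134]
tool_rot: [3.095, 0.539, -0.0]
wrist_force: [-3.4, -2.1, 6.1]
gripper_width: 0.0001
finger_force: 4.0
```

>>> apply_moves:
  series:
    - [[0,0,0,0,0,0.001,0],[0,0,0,0,0,0.001,0],[0,0,0,0,0,0,0]]

```text
t: 4.25
eef_pos: [0.5792, 0.2278, 0.2133]
tool_rot: [3.095, 0.539, -0.001]
wrist_force: [-7.3, -4.0, 19.3]
gripper_width: 0.0002
finger_force: 9.2
```

Bottomed at 19 N. I'll retract straight up and check.

>>> apply_moves:
  series:
    - [[0,0,0,0,0,-0.004,0],[0,0,0,0,0,-0.01,0],[0,0,0,0,0,-0.03,0],[0,0,0,0,0,-0.04,0],[0,0,0,0,0,-0.04,0],[0,0,0,-0.02,0.02,-0.02,0],[0,0,0,-0.03,0.03,0,0],[0,0,0,-0.01,0.02,0,0],[0,0,0,0,0,0,0],[0,0,0,0,0,0,0]]

```text
t: 5.25
eef_pos: [0.5465, 0.1415, 0.3549]
tool_rot: [-3.095, -0.537, -0.002]
wrist_force: [1.1, 0.5, 0.9]
gripper_width: -0.0004
finger_force: 0.0
```

Run:
```python
from h import *
s=sense();print(s['t'],s['eef_pos'],s['wrist_force'])
im=snap('wrist','w2.png')
for b in blobs(im,*C['green']): print(b,onz('wrist',b[1],.040,s))
im=snap('scene','s2.png');it=snap('top','t2.png')
print(blobs(im,*C['green']),blobs(it,*C['green']))
a=cv2.imread('pics/s2.png')[190:290,250:430];w=cv2.imread('pics/w2.png')
o=np.zeros((600,720,3),np.uint8);o[:400]=cv2.resize(a,(720,400),interpolation=2);o[400:]=cv2.resize(w[:280],(720,200) if 0 else (720,200));cv2.imwrite('pics/c2.png',o)
print(delta((.47,-.18,.36)))
```

```text
5.25 [0.54646785 0.14150648 0.35488859] [1.07911147 0.54239646 0.87964914]
(739, [47.6, 65.6], [33, 50, 30, 32]) [0.59835356 0.40773349 0.04      ]
(1080, [183.6, 123.2], [166, 105, 37, 37]) [0.5795099  0.22700154 0.04      ]
(1118, [310.1, 168.3], [292, 150, 38, 38]) [0.57878737 0.09619942 0.04      ]
[(32, [338.3, 2.8], [334, 0, 9, 9]), (49, [305.4, 7.6], [296, 2, 19, 12]), (40, [323.2, 10.8], [318, 6, 12, 11]), (36, [402.0, 27.8], [397, 21, 10, 16]), (36, [319.6, 32.4], [313, 25, 12, 14]), (380, [420.2, 35.4], [411, 24, 20, 25]), (41, [394.4, 42.2], [387, 37, 15, 11]), (31, [345.0, 102.0], [342, 95, 8, 15]), (142, [280.3, 209.6], [274, 204, 14, 12]), (147, [326.5, 228.5], [319, 223, 16, 12]), (225, [397.2, 259.6], [389, 252, 18, 16])] [(140, [127.3, 195.8], [121, 190, 14, 13]), (96, [234.7, 199.7], [230, 194, 10, 13]), (30, [206.8, 358.1], [201, 354, 13, 8]), (109, [201.4, 372.6], [191, 357, 17, 27]), (37, [220.6, 378.9], [215, 373, 13, 11])]
[-0.1813  0.2774 -0.0056]
```

View pics/c2.png

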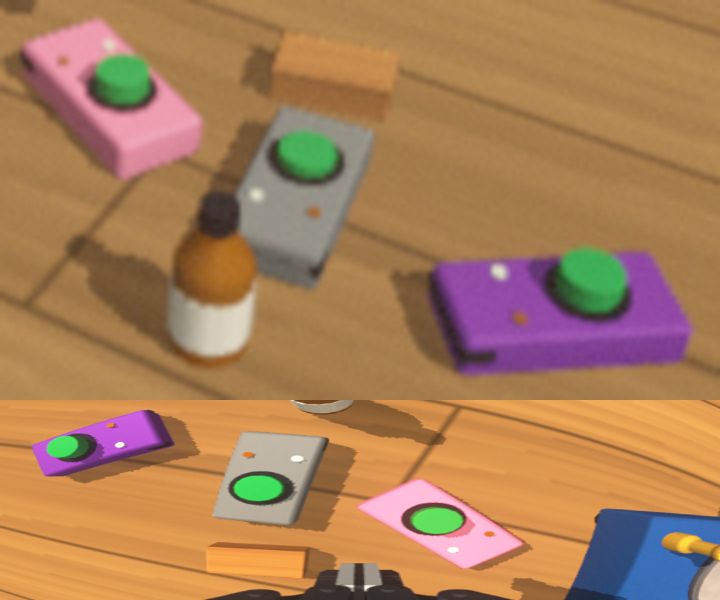

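The green cap now sits low and the handset is unmoved at (0.5795, 0.227). Next, the machine.

>>> apply_moves:
  series:
    - [[0,0,0,-0.03,0.032,-0.003,0],[0,0,0,-0.03,0.032,-0.002,0],[0,0,0,-0.03,0.032,0,0],[0,0,0,-0.03,0.032,0,0],[0,0,0,-0.03,0.032,0,0],[0,0,0,-0.03,0.032,0,0],[0,0,0,-0.03,0.032,0,0],[0,0,0,-0.024,0.024,0,0],[0,0,0,0,0,0,0],[0,0,0,0,0,0,0]]

```text
t: 6.4
eef_pos: [0.4102, -0.171, 0.3596]
tool_rot: [-3.095, -0.537, -0.001]
wrist_force: [0.4, 0.2, -0.1]
gripper_width: 0.0002
finger_force: 0.0
```

Run:
```python
from h import *
s=sense();print(s['t'],s['eef_pos'],s['wrist_force'])
im=snap('wrist','w3.png')
for c,z in (('yellow',.11),('red',.108),('white',.12)):
  for b in blobs(im,*C[c]): print(c,b,onz('wrist',b[1],z,s).round(4))
```

```text
6.4 [ 0.41024978 -0.1710092   0.35964693] [ 0.3561853   0.15252285 -0.09323047]
yellow (50, [381.1, 1.2], [373, 0, 16, 4]) [ 0.598  -0.2089  0.11  ]
yellow (1484, [366.6, 134.3], [345, 113, 44, 44]) [ 0.4899 -0.233   0.11  ]
yellow (882, [447.3, 143.3], [432, 120, 43, 52]) [ 0.5139 -0.3079  0.11  ]
red (806, [460.0, 146.6], [446, 130, 29, 35]) [ 0.5177 -0.3246  0.108 ]
white (32, [94.7, 4.9], [92, 2, 6, 7]) [0.5213 0.0023 0.12  ]
white (10342, [346.3, 127.6], [197, 86, 292, 92]) [ 0.4876 -0.2126  0.12  ]
white (565, [228.6, 125.4], [220, 109, 18, 34]) [ 0.4595 -0.1333  0.12  ]
```

View pics/w3.png

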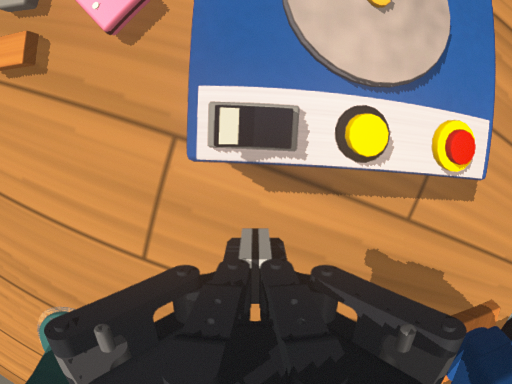

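The rocker bezel spans (208..299, 100..150), with the white patch at (229,125), yellow at (367,134) and red at (460,147). I'll compute the rocker position from the bezel and top views.

Run:
```python
from h import *
s=sense()
im=cv2.imread('pics/w3.png');t=cv2.imread('pics/top0.png')
for uv in ((209,102),(298,105),(208,149),(297,151)): print('bez',onz('wrist',uv,.100,s).round(4))
X,e=tri([ray('wrist',(366.6,134.3),s),ray('top',(353.5,227.6)),ray('scene',(200.2,140.5))]);print('yel',X.round(4),e)
# white patch in top0/scene0
g=cv2.cvtColor(t,cv2.COLOR_BGR2GRAY)[232:250,308:340]
print(g)
ps=(170/4+0,0)
for n,uv in(('top',(300+69/4,195+184/4)),('scene',(150+335/4,125+72/4)),('wrist',(228.6,125.4))):
  for z in(.112,.12): print(n,onz(n,uv,z,s).round(4))
X,e=tri([ray('wrist',(228.6,125.4),s),ray('top',(317.3,241)),ray('scene',(233.8,143))]);print('white',X.round(4),e)
```

```text
bez [ 0.4707 -0.1109  0.1   ]
bez [ 0.4914 -0.1757  0.1   ]
bez [ 0.4358 -0.1219  0.1   ]
bez [ 0.4577 -0.1876  0.1   ]
yel [ 0.4902 -0.2341  0.1055] [0.4, 2.0, 1.7]
[[182 181 182 179 183 177 182 179 159 151 144 124 110  97  88  79  65  51
   51  52  50  53  52  59  76  89 113 127 146 174 183 178]
 [183 184 181 180 179 158 151 144 123 118  97  83  74  69  55  52  56  50
   51  54  54  51  53  55  64  86 115 124 120 143 171 184]
 [181 178 159 151 143 123 119  93  87  89  68  50  50  45  52  50  54  53
   57  52  56  59  55  52  58  77 103 119 120 122 167 184]
 [157 144 120 115  96  87  88  85  96 122  96  53  40  48  50  56  47  50
   52  58  44  54  55  47  54  68  95 116 120 123 168 186]
 [136 108 111 108  74  66 121 147 151 165 130  69  43  44  52  55  54  58
   49  47  53  55  51  49  48  60  89 121 122 122 144 174]
 [140 113 112 111  68  63 153 179 172 176 160  98  48  44  45  51  49  56
   55  51  52  51  55  55  50  54  79 103 122 119 124 167]
 [149 121 118 118  86  59 124 162 174 175 173 120  52  45  42  51  51  55
   54  53  54  55  53  52  50  53  67  90 112 119 122 169]
 [1
[... 996 characters left out ...]
1 122
  125 149 156 152 146 139 111  91  81  67  74  78  77  85]
 [164 182 180 141 121 117 109  92 100 112 114 146 160 159 139 125 118 121
  121 133 137 111  93  76  76  72  77  78  78  81  75  78]
 [160 186 181 162 154 133 114 115 147 162 161 175 184 182 163 132 109 100
   95  88  77  68  72  73  72  77  77  73  77  74  77  75]
 [140 174 185 182 180 166 157 159 175 183 180 182 163 144 136 109  86  66
   69  69  70  70  71  70  72  70  69  75  72  74  72  73]]
top [ 0.4551 -0.1316  0.112 ]
top [ 0.4554 -0.1305  0.12  ]
scene [ 0.4586 -0.1338  0.112 ]
scene [ 0.4707 -0.1252  0.12  ]
wrist [ 0.4592 -0.1321  0.112 ]
wrist [ 0.4597 -0.1326  0.12  ]
white [ 0.4575 -0.1326  0.1118] [1.7, 2.6, 1.5]
```

Run:
```python
from h import *
print(delta((.457,-.128,.303)))
```

```text
[ 0.0581 -0.0242  0.0567]
```

>>> apply_moves:
  series:
    - [[0,0,0,0.029,-0.012,0.005,0],[0,0,0,0.029,-0.012,0.005,0],[0,0,0,0,0,0.03,0],[0,0,0,0,0,0.016,0],[0,0,0,0,0,0,0],[0,0,0,0,0,0,0]]

```text
t: 7.05
eef_pos: [0.4569, -0.1275, 0.3036]
tool_rot: [-3.094, -0.542, 0.001]
wrist_force: [-0.2, 0.1, 0.6]
gripper_width: -0.0001
finger_force: 0.0
```

Run:
```python
from h import *
s=sense();print(s['t'],s['eef_pos'],s['wrist_force'],delta((.457,-.128,.283)))
```

```text
7.05 [ 0.45687358 -0.12752765  0.30360547] [-0.24197742  0.14377384  0.63986536] [-0.      0.0005  0.0206]
```

>>> apply_moves:
  series:
    - [[0,0,0,0,0,0.006,0],[0,0,0,0,0,0.004,0],[0,0,0,0,0,0.003,0],[0,0,0,0,0,0.002,0],[0,0,0,0,0,0.002,0],[0,0,0,0,0,0.002,0],[0,0,0,0,0,0,0],[0,0,0,0,0,0,0]]

```text
t: 7.85
eef_pos: [0.4563, -0.1289, 0.2845]
tool_rot: [3.094, 0.539, -0.0]
wrist_force: [0.6, 1.3, 1.6]
gripper_width: 0.0002
finger_force: 0.5
```

>>> apply_moves:
  series:
    - [[0,0,0,0,0,0.001,0],[0,0,0,0,0,0.001,0],[0,0,0,0,0,0,0]]

```text
t: 8.15
eef_pos: [0.4564, -0.1289, 0.2834]
tool_rot: [3.095, 0.539, -0.001]
wrist_force: [-2.6, 1.5, 7.4]
gripper_width: 0.0001
finger_force: 3.7
```

>>> apply_moves:
  series:
    - [[0,0,0,0,0,0.001,0],[0,0,0,0,0,0.001,0],[0,0,0,0,0,0,0]]

```text
t: 8.45
eef_pos: [0.4566, -0.1289, 0.2833]
tool_rot: [3.095, 0.539, -0.001]
wrist_force: [-8.1, 3.8, 20.4]
gripper_width: -0.0001
finger_force: 10.0
```

Hard stop at 20 N. I'll retract to the viewing pose and check.

>>> apply_moves:
  series:
    - [[0,0,0,0,0,-0.005,0],[0,0,0,0,0,-0.015,0],[0,0,0,0,0,-0.03,0],[0,0,0,0,0,-0.03,0],[0,0,0,-0.029,0.012,0,0],[0,0,0,-0.029,0.012,0,0],[0,0,0,0,0,0,0],[0,0,0,0,0,0,0]]

```text
t: 9.25
eef_pos: [0.4095, -0.1712, 0.3603]
tool_rot: [-3.095, -0.536, 0.0]
wrist_force: [0.3, 0.2, 0.8]
gripper_width: -0.0002
finger_force: 0.0
```

Run:
```python
from h import *
s=sense();print(s['t'],s['eef_pos'],s['wrist_force'])
im=snap('wrist','w4.png'); sc=snap('scene','s4.png')
for c,z in (('yellow',.11),('white',.11)):
  for b in blobs(im,*C[c],300): print(c,b,onz('wrist',b[1],z,s).round(4))
a=cv2.imread('pics/s4.png')[125:170,150:260];w=cv2.imread('pics/w4.png')[70:190,180:500]
cv2.imwrite('pics/c4.png',np.vstack([cv2.resize(a,(700,286),interpolation=2),cv2.resize(w,(700,262),interpolation=2)]))
print(delta((.490,-.233,.30)))
```

```text
9.25 [ 0.40946815 -0.17123707  0.36032407] [0.27713354 0.24968675 0.78360617]
yellow (1473, [366.3, 132.9], [345, 112, 43, 44]) [ 0.49  -0.233  0.11 ]
yellow (883, [446.8, 142.3], [432, 119, 42, 52]) [ 0.5137 -0.308   0.11  ]
white (10050, [347.1, 126.0], [197, 85, 292, 92]) [ 0.4889 -0.2164  0.11  ]
white (636, [225.2, 123.7], [216, 107, 20, 35]) [ 0.4584 -0.1302  0.11  ]
[0.0541 0.0856 0.0604]
```

View pics/c4.png

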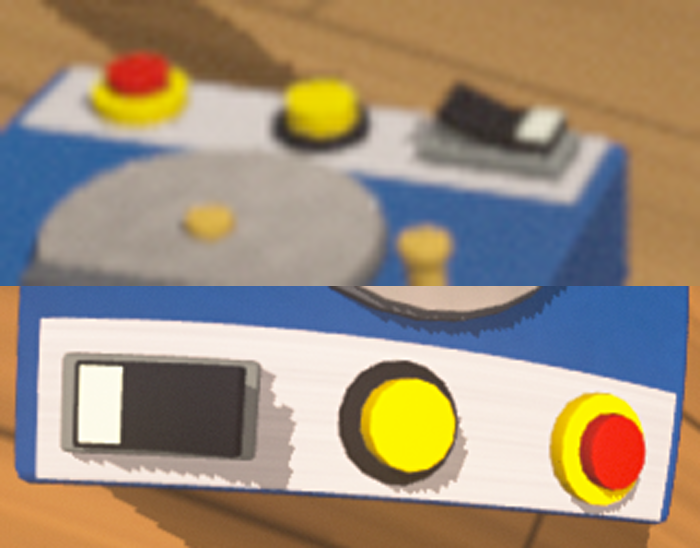

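The rocker has tipped over: the white half is level and the other end is raised. Now the yellow button.

>>> apply_moves:
  series:
    - [[0,0,0,0.018,0.0285,0.005,0],[0,0,0,0.018,0.0285,0.005,0],[0,0,0,0.018,0.0285,0.005,0],[0,0,0,0,0,0.03,0],[0,0,0,0,0,0.015,0],[0,0,0,0,0,0,0],[0,0,0,0,0,0,0]]

```text
t: 10.05
eef_pos: [0.4894, -0.2324, 0.3002]
tool_rot: [-3.094, -0.54, 0.002]
wrist_force: [0.7, 0.3, -0.4]
gripper_width: -0.0
finger_force: 0.0
```

Run:
```python
from h import *
s=sense();print(s['t'],s['eef_pos'],s['wrist_force'],delta((.490,-.233,.275)))
```

```text
10.05 [ 0.48935233 -0.2323682   0.30016298] [ 0.73705877  0.30055496 -0.36212578] [0.0004 0.0009 0.0252]
```

>>> apply_moves:
  series:
    - [[0,0,0,0,0,0.009,0],[0,0,0,0,0,0.006,0],[0,0,0,0,0,0.003,0],[0,0,0,0,0,0.002,0],[0,0,0,0,0,0.002,0],[0,0,0,0,0,0.002,0],[0,0,0,0,0,0.001,0],[0,0,0,0,0,0,0]]

```text
t: 10.85
eef_pos: [0.4896, -0.2331, 0.2755]
tool_rot: [3.095, 0.539, 0.0]
wrist_force: [-0.4, 0.9, 0.8]
gripper_width: -0.0001
finger_force: 0.7
```

>>> apply_moves:
  series:
    - [[0,0,0,0,0,0.001,0],[0,0,0,0,0,0.001,0],[0,0,0,0,0,0,0]]

```text
t: 11.15
eef_pos: [0.4898, -0.2332, 0.2754]
tool_rot: [3.095, 0.539, -0.0]
wrist_force: [-5.6, 4.2, 13.1]
gripper_width: -0.0002
finger_force: 6.5
```

>>> apply_moves:
  series:
    - [[0,0,0,0,0,0.001,0],[0,0,0,0,0,0,0]]

```text
t: 11.35
eef_pos: [0.4898, -0.2333, 0.2754]
tool_rot: [3.095, 0.539, -0.0]
wrist_force: [-7.3, 5.0, 18.8]
gripper_width: -0.0003
finger_force: 9.3
```

>>> apply_moves:
  series:
    - [[0,0,0,0,0,-0.005,0],[0,0,0,0,0,-0.015,0],[0,0,0,0,0,-0.03,0],[0,0,0,0,0,-0.03,0],[0,0,0,-0.018,-0.0285,-0.005,0],[0,0,0,-0.018,-0.0285,0,0],[0,0,0,-0.018,-0.0285,0,0],[0,0,0,0,0,0,0],[0,0,0,0,0,0,0]]

```text
t: 12.25
eef_pos: [0.4098, -0.1708, 0.3584]
tool_rot: [3.093, 0.539, 0.003]
wrist_force: [0.9, 0.4, 1.0]
gripper_width: 0.0001
finger_force: 0.0
```

Run:
```python
from h import *
s=sense();print(s['t'],s['eef_pos'],s['wrist_force'])
im=snap('wrist','w5.png'); sc=snap('scene','s5.png')
for b in blobs(im,*C['yellow'],300): print(b,onz('wrist',b[1],.102,s).round(4))
print(blobs(sc,*C['green'],100))
a=cv2.imread('pics/s5.png')[125:170,150:260];w=cv2.imread('pics/w5.png')[70:190,180:500]
cv2.imwrite('pics/c5.png',np.vstack([cv2.resize(a,(700,286),interpolation=2),cv2.resize(w,(700,262),interpolation=2)]))
```

```text
12.25 [ 0.40983476 -0.17082409  0.35839496] [0.8932197  0.44086768 0.96722187]
(1305, [364.7, 134.0], [345, 113, 40, 43]) [ 0.4902 -0.2343  0.102 ]
(877, [447.4, 143.7], [433, 120, 42, 52]) [ 0.5153 -0.3136  0.102 ]
[(381, [420.1, 35.6], [410, 24, 21, 25]), (142, [280.4, 209.6], [274, 204, 14, 12]), (146, [326.4, 228.5], [319, 223, 16, 12]), (224, [397.1, 259.6], [389, 252, 17, 16])]
```

View pics/c5.png

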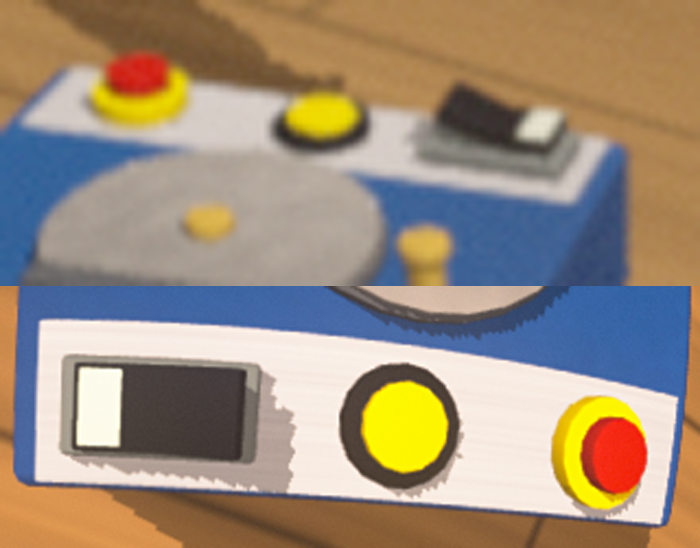

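The yellow cap is down and nearly flush in its collar, the rocker is on, the red button is untouched and the green button is still in.

```bash
python3 -c "
from workcell import ticket
print(ticket.hand_in())"
```

```text
the job is handed in; nothing more can be done
None
```

I pressed the green button, the rocker's white-marked end and the yellow run button in that order, each to its stop; the last pictures show all three staying put and the red stop untouched, and I handed the job in after about 12 s of robot time.

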